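Seat the notched disc on the flat-lap tile grinder

ROBOT

A 7-joint arm with a two-finger parallel gripper is mounted at the origin on the work surface; the furniture and walls round the work are solid. World frame = base frame: x ahead of the robot, y to its left, z up, the work surface at z = 0. Lengths are in m, angles in rad, forces in N, time in s.
With the tool pointing down it reaches from about 0.425 to 0.95 m from the base axis. Payload 4.7 kg.
Tool frame: the origin (TCP) lies midway between the tips of the shut fingers; the grasp point (between the pads) lies 19 mm behind it; z points along the fingers, y is the line along which they close (so a half turn about z gives the same grasp; the last joint's range is limited). The gripper opens to 85 mm and grips with 20 to 120 N. Pads are 22 mm wide; open, the fingers measure 114 mm over their backs; the gripper's body (76 mm by 85 mm) begins 54 mm behind the grasp point. The pads swing forward as they close: fully open they stand 13 mm farther back than shut.
Start: joints at [-1.343, 0.469, -0.049, 1.532, 0.024, 1.141, -0.082], TCP at [0.171, 0.653, 0.231] pointing down, gripper open.
Joint ranges: [-2.59, 2.59], [-0.33, 1.99], [-1.39, 1.29], [0.1, 2.45], [-1.04, 4.18], [0.21, 1.99], [-2.66, 2.66]. Speed limits (rad/s): [2.57, 2.57, 3.14, 3.14, 3.14, 3.14, 3.14].

INTERFACE

Orientations are given as a unit quaternion [w, x, y, z].
In Python, from plant import get_obs, read_camera, finish_job gives the robot as it stands.
- The arm moves only by the tool play_rows, never from a script. Its argument "moves" is a list that holds one entry, the list of rows, each a list of 5 numbers: the shift along the tool's x, y, z scaled (see below), then the turn about the tool's z scaled (see below), then the opening, from -1 (shut) to 1 (fully open). In form: [[[dx, dy, dz, roll, grip], ...]]. A call has 1 to 20 rows; each row shifts and turns the commanded pose from where the row before left it, along the tool's axes as they then stand; what a row does not reach is not made up. The controller multiplies each number of a shift by 0.4 m and each number of a turn by pi/2 rad. A row lasts 1/10 s, in which the tool goes at most 50 mm and 8.59 degrees, less where a joint would pass 70% of its speed; a pose out of reach is approached as far as the arm can. A call with a number of a shift or a turn outside -1 to 1 is refused whole. A call with a gripper value outside its range is refused whole. The fingers move at their own pace and stop on an object; "grip_force" is the grip in N (left out, the last holds). Time passes only in rows, so rows that do not move let the fingers close. It gives the time, the measured TCP pose, the force, the opening and the grip force at its end, in the units of the state.
- get_obs(): the state, without advancing time (a new reading comes with each control period).
- read_camera(name): name is "side" or "top" or "wrist"; returns a dict with "image" (384x512x3 uint8, blue, green, red), "fovy" (degrees; the focal length in pixels is half the picture's height over the tangent of half this angle, whatever the lens; pixels are square), "cx", "cy" (the principal point, pixels), "xyz" and "attitude" of the camera in the world. Camera axes: x right, y down, z forward; pixel columns grow to the right and rows downward; lengths in m; the calibration is good to about 2 mm. The wrist camera is an equidistant fisheye: a pixel r from the principal point sees the ray r / f radians off the axis. A picture is of the moment at which its call begins. There is no depth.
- finish_job(): hands the job in; it is judged then, once.
The state is a dict: "clock": time; "joint_positions": joint angles; "qd": joint speeds; "effort": joint torques, N m; "tcp_pos": TCP position; "orientation": TCP orientation; "force": force on the tool from outside, world axes, zero at the start; "moment": the same for the moment, N m; "width": finger opening in m; "gripper_force": force on a finger pad.
Only numpy, scipy, OpenCV 4.12 (cv2) and the standard library are available. Lean on these libraries where they do the work, as an engineer would, in place of code of your own. Each camera call takes 0.05 s, during which the arm holds its last target. There are 200 camera calls.

TASK

Seat the notched disc on the tile grinder: with a fingertip against the upright bar on its face, turn the disc round its spindle until the notch in its rim is lined up with the drive pin, then press the disc straight down until it sits fully home on the platter, and move clear. Only push and press: do not pinch the bar or lift the disc, and leave the two jars and the tape roll where they are.

Things in the scene. Friction and masses are not known exactly. Their poses are not given: they have to be found in the camera images.
- grinder: flat-lap tile grinder, fixed to the desk: a grey rounded housing 190x190 mm and 48 mm high, with a round black mat and a platter of 120 mm diameter on top (platter top 62 mm above the desk). Origin: centre of its underside, on the desk and on the spindle's axis; z up; the drive pin stands on its -x side
- spindle_top (a point): centre of the top end of the fixed upright steel spindle (diameter 11 mm), 94 mm above the desk; the disc turns and slides on this vertical axis
- drive_pin (a point): top of the fixed steel drive pin, 70 mm from the spindle axis and 71.5 mm above the desk. The pin is an upright steel key 8 mm wide with a round-backed top; it runs radially from 62 to 87 mm from the axis, so its outer 12 mm stay visible beyond the disc's rim
- notch (a point): middle of the notch in the rim of the disc, 70 mm from the axis, at the height of the disc's underside. The notch is 13 mm wide, open to the outside, and reaches in to 60 mm from the axis. The disc is metal, diameter 150 mm, 8 mm thick; at the start its underside is 72 mm above the desk, just clear of the pin; fully home it is 62 mm
- disc_face (a point): centre of the disc's flat top face, on the axis (80 mm above the desk at the start, 70 mm when home). The disc can be pressed anywhere on this face; a hub of 32 mm diameter stands 4 mm above it. x axis: from the axis to the bar; the notch lies on the -x side
- bar (a point): the turning bar, which stands upright on the disc's face opposite the notch and runs radially from 13 to 63 mm from the axis; 16 mm wide with its black rubber faces, which reach 20.5 mm above the disc's face; its bare metal core, 6 mm wide, reaches 25.5 mm above the face. This point: on the bar's middle, 38 mm from the axis, 12 mm above the disc's face; x axis radially outward
- bar_face_left: black rubber facing 48x5x20 mm on the left side of the bar, seen from the axis; origin at its lower edge
- bar_face_right: black rubber facing 48x5x20 mm on the right side of the bar, seen from the axis; origin at its lower edge
- disc_turn (a joint): angle of the disc about the spindle, rad, growing anticlockwise seen from above; 0 or 2 pi: notch exactly over the pin. It turns either way by more than a full turn and stays where it is left (friction 0.06 N m)
- disc_press (a joint): how far the disc has been pressed down the spindle, m: 0 at the start, 0.010 fully home. A snug fit holds it where it is left: it goes down under a press of about 9 N once notch and pin are in line, and is stopped by the pin if they are not; negative: lifted
- jar_gold: glass jar of pale cut tiles with a white lid, diameter 49 mm, 66 mm high, loose, beside the grinder; origin at the centre of its underside; leave alone
- jar_red: glass jar of dull red cut tiles with a black lid, diameter 49 mm, 59 mm high, loose, beside the grinder; origin at the centre of its underside; leave alone
- tape_roll: roll of masking tape lying flat, diameter 83 mm, 19 mm high, loose, beside the grinder; origin at the centre of its underside; leave alone

How it is judged:
At the end, for the whole second after the job is handed in: The disc is pressed down at least 8.5 of its 10 mm with its notch round the drive pin (within 4 mm), and the jars and the tape roll are within 20 mm of where they stood (value of joint disc_press above 0.0085 m and horizontal distance between notch and drive_pin below 0.004 m and distance of each of jar_gold, jar_red, tape_roll from where it was at the start of the episode below 0.02 m); the robot touches nothing.
It fails at once if the disc is lifted more than 4 mm above its starting height (value of joint disc_press below -0.004 m).
It fails at once if the bar is pinched: the fingers press both of its rubber faces at once (over 2 N each) (contact force between the fingers and bar_face_left above 2 N and contact force between the fingers and bar_face_right above 2 N).
It fails at once if a jar or the tape roll is moved more than 20 mm or lifted (distance of any of jar_gold, jar_red, tape_roll from where it was at the start of the episode above 0.02 m).
It fails at once if a jar is tipped over (angle between any of jar_gold, jar_red's own z axis and vertical above 0.5 rad).
It also fails if it takes over 51 s, if anything falls off the work surface, if the arm or the gripper's body presses on something with over 40 N, if the wrist force passes 120 N, or if a joint passes its speed limit or range.

## Working session

There is one attempt and no reset: what is moved stays moved. The work goes in short steps, Python scripts to look and compute and a tool call to move; the robot and the scene stay as the last step left them, time stands still between calls to the robot, and variables do not carry over. Pictures are saved under pics/ and viewed, at most 10 in all, crops included, and the job is handed in when it is done.

Besides the shell and the picture viewer there is one more tool, called after ">>>" as a command line: name --argument value ..., lists and objects as JSON in quotes. play_rows: Moves the arm, as the interface text tells. Its arguments: {"type":"object","properties":{"moves":{"type":"array","items":{"type":"array","items":{"type":"array","items":{"type":"number"}}}},"grip_force":{"type":"number"}},"required":["moves"]}

```bash
mkdir -p pics
cat > h.py <<'E'
import numpy as np,cv2
from plant import get_obs,read_camera,finish_job
from scipy.spatial.transform import Rotation as R
def rot(a):
    a=np.array(a,float)
    return a if a.shape==(3,3) else R.from_quat(np.r_[a[1:],a[0]]).as_matrix()
def ray(c,u,v):
    h=c["image"].shape[0]; f=h/2/np.tan(np.radians(c["fovy"])/2)
    return rot(c["attitude"])@np.array([(u-c["cx"])/f,(v-c["cy"])/f,1.])
def atz(c,u,v,z):
    d=ray(c,u,v);p=np.array(c["xyz"]);return p+d*(z-p[2])/d[2]
def proj(c,P):
    h=c["image"].shape[0]; f=h/2/np.tan(np.radians(c["fovy"])/2)
    q=rot(c["attitude"]).T@(np.array(P)-c["xyz"]);return q[:2]/q[2]*f+[c["cx"],c["cy"]]
E
python3 - <<'E'
from h import *
import pickle
o=get_obs();print(o)
for n in("top","side"):
    c=read_camera(n);pickle.dump(c,open(n+".pkl","wb"));print(n,{k:v for k,v in c.items() if k!="image"})
    cv2.imwrite(f"pics/{n}0.png",cv2.resize(c["image"],(800,600),interpolation=cv2.INTER_CUBIC))
E
```

```text
{'clock': 0.0, 'joint_positions': array([-1.34288282,  0.46945472, -0.04858554,  1.53371404,  0.0241055 ,
        1.14100003, -0.08229998]), 'qd': array([-0.00019326, -0.00119437,  0.00030541, -0.00171002, -0.00035087,
       -0.00052235,  0.00023577]), 'effort': array([ 1.49589482e-04, -5.10291767e+01, -4.68228548e-02, -2.37718624e+01,
        1.06077892e-02,  7.47190439e-03,  5.65719887e-06]), 'tcp_pos': array([0.17129595, 0.65228769, 0.23024392]), 'orientation': array([-8.60224775e-05,  1.28041220e-01,  9.91768348e-01, -9.91424465e-04]), 'force': array([ 0.22574386, -0.61300523,  0.24674613]), 'moment': array([ 0.03462185,  0.02586176, -0.00418738]), 'gripper_force': 0.0, 'width': 0.08548227343235691}
top {'fovy': 52.94741975909208, 'cx': 253.5215637478791, 'cy': 192.1411315248701, 'xyz': array([ 0.39142139, -0.00381161,  0.98071929]), 'attitude': array([-0.06779604,  0.70456531, -0.70307267,  0.06841225])}
side {'fovy': 57.53976598750368, 'cx': 252.23130547249144, 'cy': 193.23957814150745, 'xyz': array([ 0.37049147, -0.74865634,  0.45722122]), 'attitude': array([-0.51634463,  0.84632099, -0.10879794,  0.07274629])}
```

View pics/top0.png

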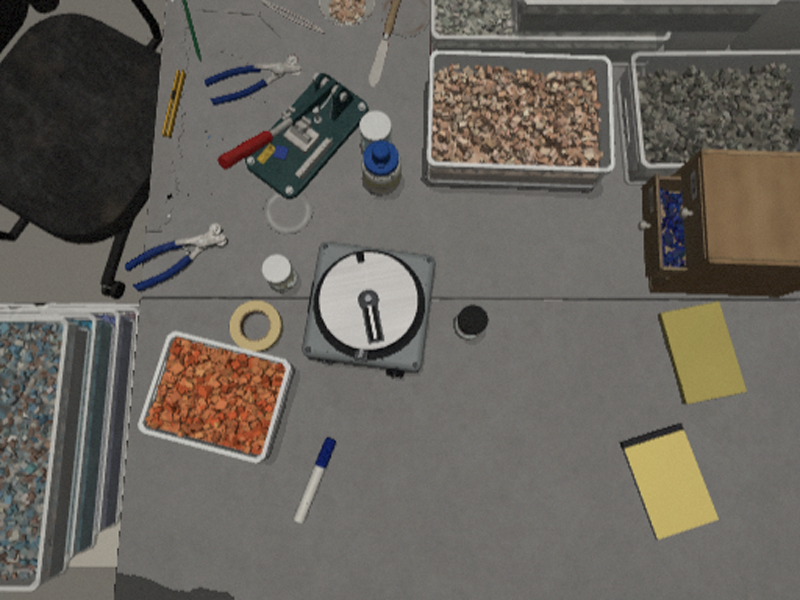

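View pics/side0.png

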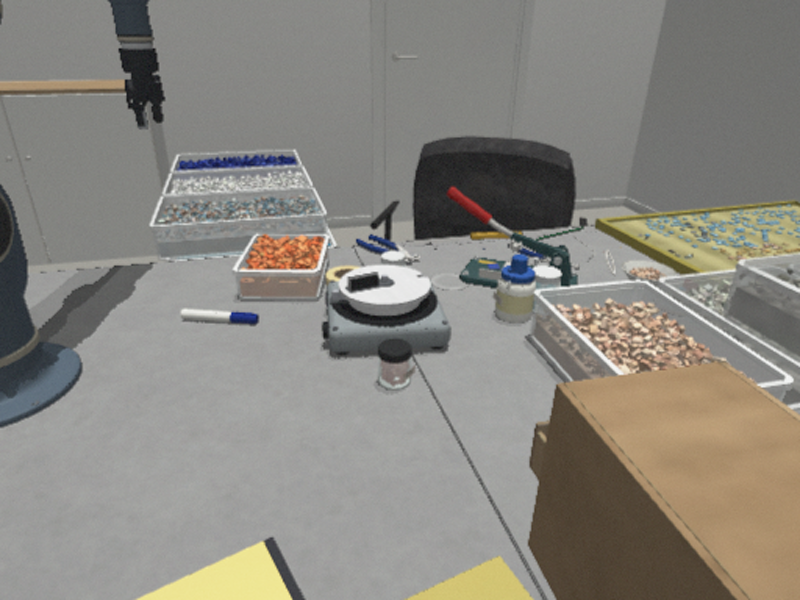

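Run:
```python
from h import *
import pickle
c=pickle.load(open("top.pkl","rb"))
im=c["image"][150:242,160:282] # x6
cv2.imwrite("pics/topc.png",cv2.resize(im,None,fx=6,fy=6,interpolation=cv2.INTER_CUBIC))
for (n,u,v,z) in [("spindle",368,296,.094),("pin",361,354,.0715),("notch",360,258,.08),("gold",277,269,.066),("red",472,320,.059),("tape",256,325,.019),("disc",369,301,.08),("barend",375,340,.105)]:
    print(n,atz(c,u*.64,v*.64,z).round(4))
```

```text
spindle [0.571  0.0378 0.094 ]
pin [0.4861 0.0485 0.0715]
notch [0.6337 0.0515 0.08  ]
gold [0.6194 0.1818 0.066 ]
red [ 0.5405 -0.122   0.059 ]
tape [0.5381 0.2215 0.019 ]
disc [0.5661 0.0369 0.08  ]
barend [0.5032 0.0264 0.105 ]
```

View pics/topc.png

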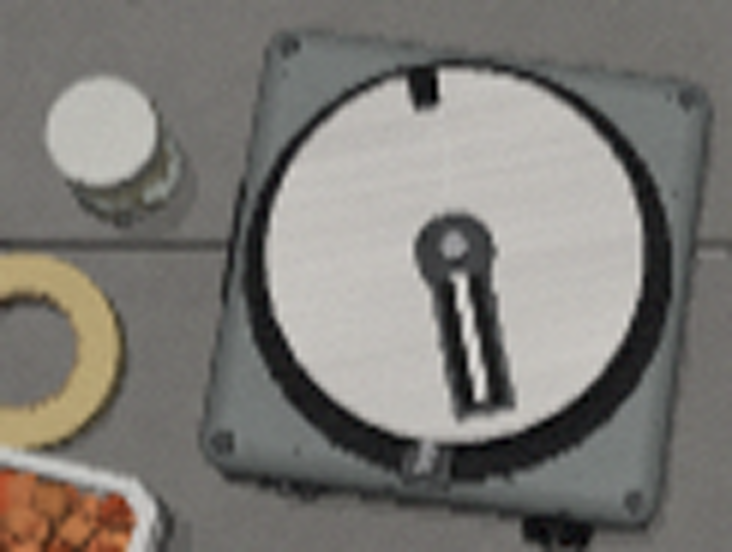

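Run:
```python
from h import *
import pickle
c=pickle.load(open("top.pkl","rb"))
g=lambda u,v,z:atz(c,160+u/6-.42,150+v/6-.42,z)
S=g(455,243,.094);D=g(454,254,.08)
print(S,D)
for n,p in [("notch_edge",g(424,68,.08)),("notch_in",g(426,107,.08)),("pin",g(428,460,.0715)),("pinout",g(426,482,.0715)),("b1",g(458,272,.1055)),("b2",g(482,402,.1055)),("gold",g(102,132,.066))]:
    d=(p-S)[:2];print(n,p.round(4),np.hypot(*d).round(4),np.degrees(np.arctan2(d[1],d[0])).round(1))
hc=[g(288,46,.048),g(690,98,.048),g(633,503,.048),g(221,442,.048)]
m=np.mean(hc,0);print("housing",m,[np.degrees(np.arctan2(*(p-m)[1::-1])).round(1) for p in hc])
r=rot(get_obs()["orientation"]);print(r.round(3))
```

```text
[0.56948031 0.03807612 0.094     ] [0.56783923 0.03908514 0.08      ]
notch_edge [0.6442 0.052  0.08  ] 0.076 10.6
notch_in [0.628 0.051 0.08 ] 0.0599 12.5
pin [0.4868 0.0488 0.0715] 0.0833 172.6
pinout [0.4782 0.0495 0.0715] 0.092 172.9
b1 [0.5558 0.0363 0.1055] 0.0138 -172.4
b2 [0.5054 0.0266 0.1055] 0.0651 -169.8
gold [0.6209 0.1836 0.066 ] 0.1543 70.6
housing [0.56792159 0.03887473 0.048     ] [np.float64(37.3), np.float64(-52.8), np.float64(-143.3), np.float64(126.9)]
[[-0.967  0.254 -0.   ]
 [ 0.254  0.967 -0.002]
 [-0.    -0.002 -1.   ]]
```

>>> play_rows --moves '[[[-0.0753, -0.0734, 0, 0, -1], [-0.0753, -0.0734, 0, 0, -1], [-0.0753, -0.0734, 0, 0, -1], [-0.0753, -0.0734, 0, 0, -1], [-0.0753, -0.0734, 0, 0, -1], [-0.0753, -0.0734, 0, 0, -1], [-0.0753, -0.0734, 0, 0, -1], [-0.0753, -0.0734, 0, 0, -1], [-0.0753, -0.0734, 0, 0, -1], [-0.0753, -0.0734, 0, 0, -1], [-0.0753, -0.0734, 0, 0, -1], [-0.0753, -0.0734, 0, 0, -1], [-0.0753, -0.0734, 0, 0, -1], [-0.0753, -0.0734, 0, 0, -1], [-0.0753, -0.0734, 0, 0, -1], [-0.0753, -0.0734, 0, 0, -1], [0, 0, 0, 0, -1]]]'

```text
clock: 1.8
tcp_pos: [0.5203, 0.0696, 0.2313]
orientation: [0.001, 0.133, 0.991, -0.001]
force: [-1.0, -0.5, -0.5]
width: -0.0002
gripper_force: 0.0
```

>>> play_rows --moves '[[[0, 0, 0, 0.09, -1], [0, 0, 0, 0.09, -1], [0, 0, 0, 0.09, -1], [0, 0, 0, 0.09, -1], [0, 0, 0, 0.09, -1], [0, 0, 0, 0.09, -1], [0, 0, 0, 0.09, -1], [0, 0, 0, 0.09, -1], [0, 0, 0, 0.09, -1], [0, 0, 0, 0.09, -1], [0, 0, 0, 0.09, -1], [0, 0, 0, 0.09, -1], [0, 0, 0, 0.09, -1], [0, 0, 0, 0.09, -1], [0, 0, 0, 0.09, -1], [0, 0, 0, 0.09, -1], [0, 0, 0, 0.09, -1], [0, 0, 0, 0.09, -1], [0, 0, 0, 0.09, -1], [0, 0, 0, 0, -1]]]'

```text
clock: 3.8
tcp_pos: [0.5176, 0.0769, 0.2309]
orientation: [0.0, 0.995, 0.1, -0.001]
force: [0.3, 1.0, -0.7]
width: 0.0002
gripper_force: 0.0
```

```bash
cat >> h.py <<'E'
A=np.array([.568,.0387])
def state():
    o=get_obs();r=rot(o["orientation"])
    print("t",round(o["clock"],2),"tcp",o["tcp_pos"].round(4),"yaw",np.degrees(np.arctan2(r[1,0],r[0,0])).round(1),"F",o["force"].round(1),"w",round(o["width"],3),"q",o["joint_positions"].round(2))
    return o,r
def tgt(p):  # print scaled tool shift
    o,r=state();print("shift scaled",(r.T@(np.array(p)-o["tcp_pos"])/.4).round(4))
E
python3 - <<'E'
from h import *
tgt([.518,.075,.088])
c=read_camera("wrist")
print({k:v for k,v in c.items() if k!="image"})
cv2.imwrite("pics/w1.png",cv2.resize(c["image"],(800,600)))
E
```

```text
t 3.8 tcp [0.5176 0.0769 0.2309] yaw 11.5 F [ 0.3  1.  -0.7] w 0.0 q [-0.85  0.26  0.75  1.92 -0.21  1.03 -1.38]
shift scaled [0.0004 0.0048 0.3572]
{'fovy': 65.70646984690485, 'cx': 257.1304795909553, 'cy': 191.57247084245893, 'xyz': array([0.58928141, 0.09020102, 0.37295438]), 'attitude': array([ 0.11286486,  0.76615492, -0.6258996 , -0.09229222])}
```

View pics/w1.png

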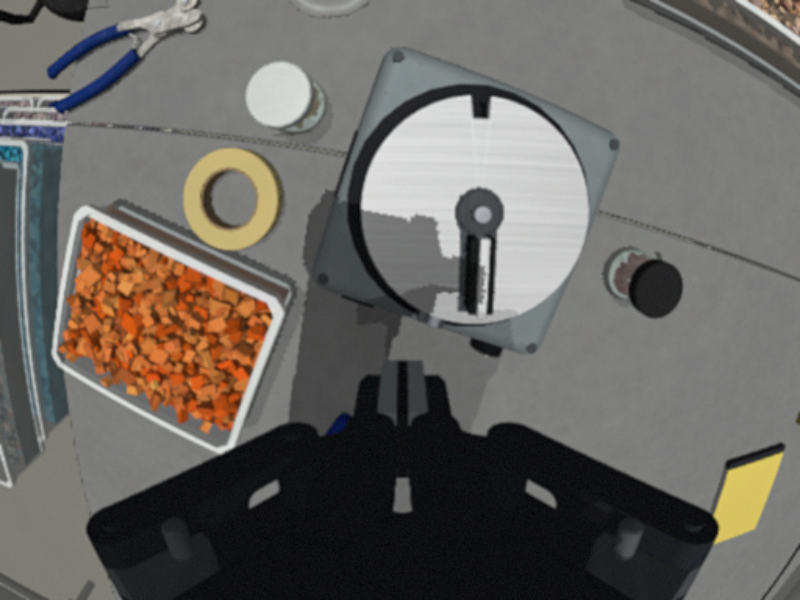

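>>> play_rows --moves '[[[0, 0, 0.089, 0, -1], [0, 0, 0.089, 0, -1], [0, 0, 0.089, 0, -1], [0, 0, 0.07, 0, -1], [0, 0, 0.02, 0, -1], [0, 0, 0, 0, -1], [0, 0.01, 0, 0, -1], [0, 0.01, 0, 0, -1], [0, 0.01, 0, 0, -1], [0, 0.01, 0, 0, -1], [0, 0.01, 0, 0, -1], [0, 0, 0, 0, -1]]]'

```text
clock: 5.05
tcp_pos: [0.5224, 0.0557, 0.0887]
orientation: [0.0, 0.995, 0.099, 0.0]
force: [0.0, 0.1, -0.2]
width: 0.0002
gripper_force: 0.0
```

>>> play_rows --moves '[[[-0.0042, 0.0076, 0, -0.045, -1], [-0.0042, 0.0076, 0, -0.045, -1], [-0.0042, 0.0076, 0, -0.045, -1], [-0.0042, 0.0076, 0, -0.045, -1], [-0.0042, 0.0076, 0, -0.045, -1], [-0.0042, 0.0076, 0, -0.045, -1], [-0.0042, 0.0076, 0, -0.045, -1], [-0.0042, 0.0076, 0, -0.045, -1], [-0.0042, 0.0076, 0, -0.045, -1], [-0.0042, 0.0076, 0, -0.045, -1], [0, 0, 0, 0, -1]]]'

```text
clock: 6.15
tcp_pos: [0.5219, 0.0222, 0.0883]
orientation: [-0.0, 0.899, 0.437, -0.001]
force: [-0.8, -0.4, 0.4]
width: 0.0003
gripper_force: 0.4
```

```bash
cat >> h.py <<'E'
def pol():
    o,r=state();d=A-o["tcp_pos"][:2];print("r",(d@r[:2,0]).round(4),"d",(d@r[:2,1]).round(4))
E
python3 - <<'E'
from h import *
pol()
c=read_camera("wrist")
cv2.imwrite("pics/w2.png",cv2.resize(c["image"][60:330,130:460],None,fx=2,fy=2,interpolation=cv2.INTER_CUBIC))
E
```

```text
t 6.15 tcp [0.5219 0.0222 0.0883] yaw 51.8 F [-0.8 -0.4  0.4] w 0.0 q [-0.48  0.43  0.45  2.05 -0.28  0.72 -0.52]
r 0.0414 d 0.0261
```

View pics/w2.png

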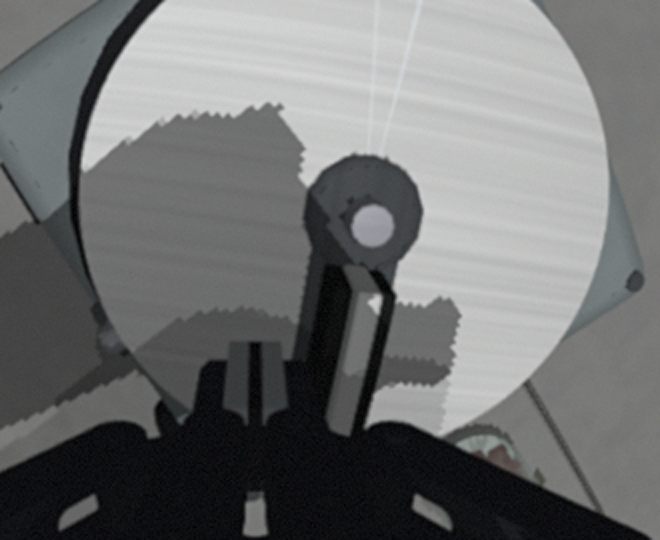

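>>> play_rows --moves '[[[-0.0043, 0.0076, 0, -0.045, -1], [-0.0043, 0.0076, 0, -0.045, -1], [-0.0043, 0.0076, 0, -0.045, -1], [-0.0043, 0.0076, 0, -0.045, -1], [-0.0043, 0.0076, 0, -0.045, -1], [-0.0043, 0.0076, 0, -0.045, -1], [-0.0043, 0.0076, 0, -0.045, -1], [-0.0043, 0.0076, 0, -0.045, -1], [-0.0043, 0.0076, 0, -0.045, -1], [-0.0043, 0.0076, 0, -0.045, -1], [-0.0043, 0.0076, 0, -0.045, -1], [-0.0043, 0.0076, 0, -0.045, -1], [-0.0043, 0.0076, 0, -0.045, -1], [0, 0, 0, 0, -1]]]'

```text
clock: 7.6
tcp_pos: [0.5545, -0.0081, 0.0883]
orientation: [-0.0, 0.613, 0.79, -0.0]
force: [-0.2, 0.0, -0.4]
width: -0.0002
gripper_force: 0.4
```

>>> play_rows --moves '[[[-0.0043, 0.0076, 0, -0.045, -1], [-0.0043, 0.0076, 0, -0.045, -1], [-0.0043, 0.0076, 0, -0.045, -1], [-0.0043, 0.0076, 0, -0.045, -1], [-0.0043, 0.0076, 0, -0.045, -1], [-0.0043, 0.0076, 0, -0.045, -1], [-0.0043, 0.0076, 0, -0.045, -1], [-0.0043, 0.0076, 0, -0.045, -1], [-0.0043, 0.0076, 0, -0.045, -1], [-0.0043, 0.0076, 0, -0.045, -1], [-0.0043, 0.0076, 0, -0.045, -1], [0, 0, 0, 0, -1]]]'

```text
clock: 8.8
tcp_pos: [0.592, -0.0039, 0.0883]
orientation: [0.0, 0.267, 0.964, 0.0]
force: [-1.4, 0.4, 0.5]
width: 0.0001
gripper_force: 0.2
```

Run:
```python
from h import *
import pickle
pol()
c=read_camera("top");pickle.dump(c,open("t3.pkl","wb"))
w=read_camera("wrist");pickle.dump(w,open("w3.pkl","wb"))
a=cv2.resize(c["image"][150:242,170:282],None,fx=3.5,fy=3.5,interpolation=cv2.INTER_CUBIC)
b=cv2.resize(w["image"],(400,300));a=cv2.copyMakeBorder(a,0,max(0,300-a.shape[0]),0,0,0)[:322]
b=cv2.copyMakeBorder(b,0,a.shape[0]-300,0,0,0)
cv2.imwrite("pics/3.png",np.hstack([a,b]));print(a.shape)
```

```text
t 8.8 tcp [ 0.592  -0.0039  0.0883] yaw 149.0 F [-1.4  0.4  0.5] w 0.0 q [-0.08  0.49  0.02  1.87 -0.01  0.78  0.98]
r 0.0425 d 0.0242
(322, 392, 3)
```

View pics/3.png

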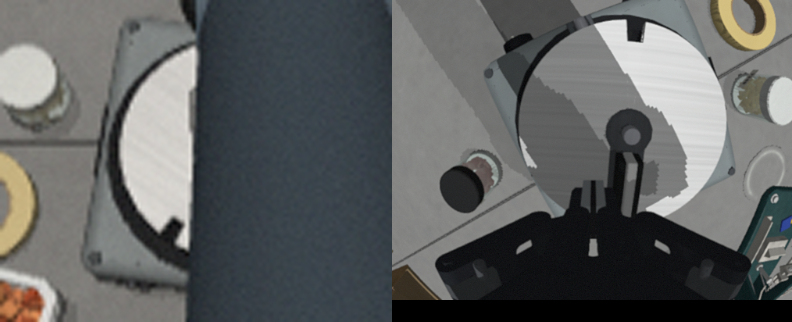

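```bash
cat >> h.py <<'E'
def watz(c,u,v,z):
    f=192/np.tan(np.radians(c["fovy"])/2);a=np.array([u-c["cx"],v-c["cy"]]);r=np.hypot(*a);t=r/f
    d=rot(c["attitude"])@np.r_[np.sin(t)*a/r,np.cos(t)];p=np.array(c["xyz"]);return p+d*(z-p[2])/d[2]
def ang(p,S=A):
    d=p[:2]-S[:2];return np.hypot(*d).round(4),np.degrees(np.arctan2(d[1],d[0])).round(1)
E
python3 - <<'E'
from h import *
import pickle
c=pickle.load(open("t3.pkl","rb"));w=pickle.load(open("w3.pkl","rb"))
print("top notch",ang(atz(c,170+172/3.5-.36,150+231/3.5-.36,.08)))
k=.78125
S=watz(w,(632-392)/k,135/k,.094);print(S)
for n,u,v,z in[("notch",636,28,.08),("pin",578,22,.0715)]:
    p=watz(w,(u-392)/k,v/k,z);print(n,p.round(4),ang(p),ang(p,S))
i=cv2.resize(w["image"][0:280,130:460],None,fx=2.1,fy=2.1,interpolation=cv2.INTER_CUBIC);cv2.imwrite("pics/4.png",i)
E
```

```text
top notch (np.float64(0.0689), np.float64(146.0))
[0.56842129 0.03673272 0.094     ]
notch [0.512  0.0752 0.08  ] (np.float64(0.0668), np.float64(146.9)) (np.float64(0.0683), np.float64(145.7))
pin [0.4878 0.0458 0.0715] (np.float64(0.0805), np.float64(175.0)) (np.float64(0.0811), np.float64(173.6))
```

View pics/4.png

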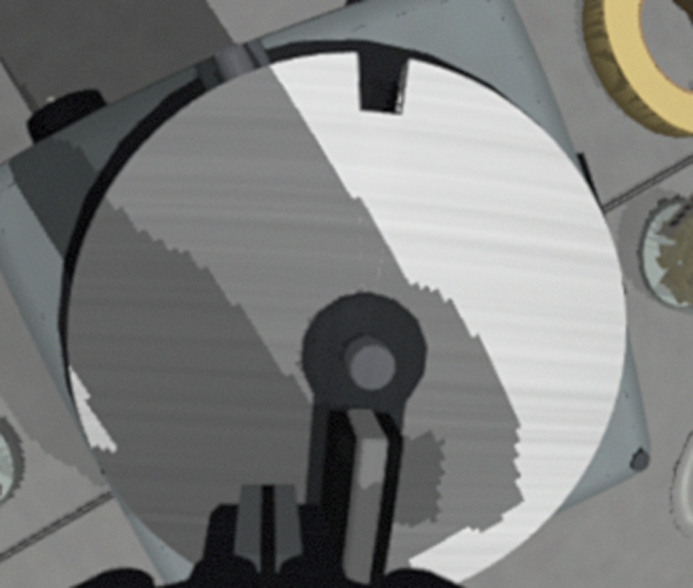

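>>> play_rows --moves '[[[-0.0043, 0.0076, 0, -0.045, -1], [-0.0043, 0.0076, 0, -0.045, -1], [-0.0043, 0.0076, 0, -0.045, -1], [-0.0043, 0.0076, 0, -0.045, -1], [-0.0043, 0.0076, 0, -0.045, -1], [0, 0, 0, 0, -1]]]'

```text
clock: 9.5
tcp_pos: [0.6054, 0.0069, 0.0884]
orientation: [-0.0, 0.094, 0.996, 0.0]
force: [-0.3, -0.3, -0.3]
width: -0.0001
gripper_force: 0.1
```

Run:
```python
from h import *
import pickle
pol()
w=read_camera("wrist");pickle.dump(w,open("w5.pkl","wb"))
i=cv2.resize(w["image"][0:190,180:380],None,fx=3,fy=3,interpolation=cv2.INTER_CUBIC);cv2.imwrite("pics/5.png",i)
```

```text
t 9.5 tcp [0.6054 0.0069 0.0884] yaw 169.3 F [-0.3 -0.3 -0.3] w -0.0 q [-0.03  0.51 -0.07  1.83  0.05  0.8   1.26]
r 0.0427 d 0.0243
```

View pics/5.png

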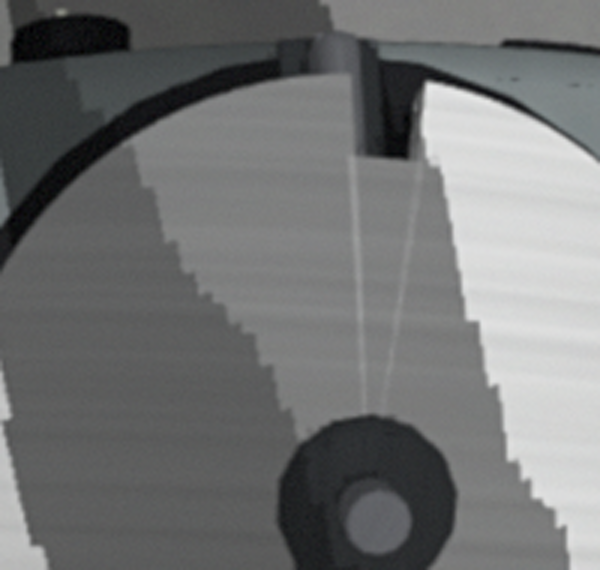

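Run:
```python
from h import *
import pickle
w=pickle.load(open("w5.pkl","rb"))
g=lambda u,v,z:watz(w,180+u/3-.33,v/3-.33,z)
S=g(379,521,.094);print(S)
for n,u,v,z in[("nl",350,75,.08),("nr",425,81,.08),("nli",355,155,.08),("nri",412,157,.08),("pin_outer_top",333,38,.0715),("pl",310,50,.0715),("pr",355,70,.0715),("pr2",378,60,.062),("pr_base",388,150,.062)]:
    p=g(u,v,z);print(n,p.round(4),ang(p,S),ang(p))
```

```text
[0.56898593 0.03625442 0.094     ]
nl [0.4955 0.0465 0.08  ] (np.float64(0.0742), np.float64(172.1)) (np.float64(0.0729), np.float64(173.9))
nr [0.4981 0.059  0.08  ] (np.float64(0.0744), np.float64(162.2)) (np.float64(0.0728), np.float64(163.8))
nli [0.5097 0.0446 0.08  ] (np.float64(0.0599), np.float64(172.0)) (np.float64(0.0586), np.float64(174.3))
nri [0.5113 0.0541 0.08  ] (np.float64(0.0604), np.float64(162.8)) (np.float64(0.0587), np.float64(164.8))
pin_outer_top [0.4859 0.0464 0.0715] (np.float64(0.0837), np.float64(173.0)) (np.float64(0.0825), np.float64(174.6))
pl [0.4876 0.0419 0.0715] (np.float64(0.0816), np.float64(176.0)) (np.float64(0.0805), np.float64(177.7))
pr [0.4925 0.0491 0.0715] (np.float64(0.0775), np.float64(170.5)) (np.float64(0.0762), np.float64(172.2))
pr2 [0.4886 0.0556 0.062 ] (np.float64(0.0827), np.float64(166.4)) (np.float64(0.0811), np.float64(168.0))
pr_base [0.5067 0.054  0.062 ] (np.float64(0.0647), np.float64(164.1)) (np.float64(0.0631), np.float64(166.0))
```

>>> play_rows --moves '[[[-0.003, 0.0054, 0, -0.032, -1], [-0.003, 0.0054, 0, -0.032, -1], [0, 0, 0, 0, -1], [0, 0, 0, 0, -1]]]'

```text
clock: 9.95
tcp_pos: [0.6085, 0.0104, 0.0885]
orientation: [0.0, 0.044, 0.999, 0.0]
force: [0.2, -0.2, -0.3]
width: -0.0001
gripper_force: 0.3
```

Run:
```python
from h import *
import pickle
pol()
w=read_camera("wrist");pickle.dump(w,open("w6.pkl","wb"))
i=cv2.resize(w["image"][0:190,180:380],None,fx=3,fy=3,interpolation=cv2.INTER_CUBIC);cv2.imwrite("pics/6.png",i)
```

```text
t 9.95 tcp [0.6085 0.0104 0.0885] yaw 175.0 F [ 0.2 -0.2 -0.3] w -0.0 q [-0.01  0.52 -0.1   1.82  0.07  0.8   1.34]
r 0.0429 d 0.0246
```

View pics/6.png

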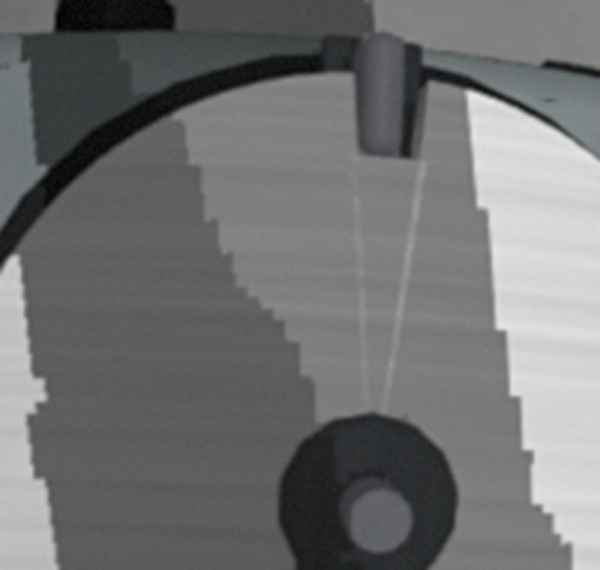

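Run:
```python
from h import *
import pickle
w=pickle.load(open("w6.pkl","rb"))
g=lambda u,v,z:watz(w,180+u/3-.33,v/3-.33,z)
S=g(379,521,.094);print(S, w["xyz"])
for n,u,v,z in[("nl",353,72,.08),("nr",426,80,.08),("nli",357,155,.08),("nri",413,158,.08),("pin_outer_top",380,38,.0715),("pl",358,60,.068),("pr",403,60,.068),("pr2",401,150,.068)]:
    p=g(u,v,z);print(n,p.round(4),ang(p,S),ang(p))
```

```text
[0.56921188 0.0360252  0.094     ] [0.53542147 0.01561041 0.23063594]
nl [0.4945 0.0394 0.08  ] (np.float64(0.0747), np.float64(177.4)) (np.float64(0.0735), np.float64(179.4))
nr [0.4963 0.0518 0.08  ] (np.float64(0.0747), np.float64(167.8)) (np.float64(0.0729), np.float64(169.6))
nli [0.5094 0.0387 0.08  ] (np.float64(0.0599), np.float64(177.4)) (np.float64(0.0586), np.float64(180.0))
nri [0.5102 0.0482 0.08  ] (np.float64(0.0602), np.float64(168.3)) (np.float64(0.0586), np.float64(170.7))
pin_outer_top [0.4857 0.0463 0.0715] (np.float64(0.0841), np.float64(173.0)) (np.float64(0.0826), np.float64(174.7))
pl [0.4889 0.0425 0.068 ] (np.float64(0.0805), np.float64(175.4)) (np.float64(0.0792), np.float64(177.3))
pr [0.4891 0.0508 0.068 ] (np.float64(0.0814), np.float64(169.5)) (np.float64(0.0798), np.float64(171.3))
pr2 [0.5066 0.0487 0.068 ] (np.float64(0.0638), np.float64(168.5)) (np.float64(0.0622), np.float64(170.7))
```

>>> play_rows --moves '[[[0, -0.01, 0, 0, -1], [0, -0.01, 0, 0, -1], [0, 0, 0, 0, -1], [0, 0, 0.008, 0, -1], [0, 0, 0.008, 0, -1], [0, 0, 0.005, 0, -1], [0, 0, 0.003, 0, -1], [0, 0, 0.003, 0, -1], [0, 0, 0.003, 0, -1], [0, 0, 0, 0, -1]]]'

```text
clock: 11.0
tcp_pos: [0.608, 0.0029, 0.0774]
orientation: [0.0, 0.043, 0.999, 0.0]
force: [-2.2, -0.9, 6.8]
width: -0.0001
gripper_force: 3.3
```

>>> play_rows --moves '[[[0, 0, 0.004, 0, -1], [0, 0, 0.004, 0, -1], [0, 0, 0.004, 0, -1], [0, 0, 0.004, 0, -1], [0, 0, 0, 0, -1]]]'

```text
clock: 11.5
tcp_pos: [0.6082, 0.0031, 0.0711]
orientation: [0.0, 0.043, 0.999, 0.0]
force: [-1.7, 0.4, 7.2]
width: -0.0001
gripper_force: 3.4
```

Going down at about 7 N; continue to the stop.

>>> play_rows --moves '[[[0, 0, 0.003, 0, -1], [0, 0, 0.003, 0, -1], [0, 0, 0.003, 0, -1], [0, 0, 0, 0, -1]]]'

```text
clock: 11.9
tcp_pos: [0.609, 0.0038, 0.0697]
orientation: [0.001, 0.042, 0.999, 0.001]
force: [-5.2, 0.9, 18.4]
width: -0.0002
gripper_force: 9.4
```

>>> play_rows --moves '[[[0, 0, 0.002, 0, -1], [0, 0, 0.002, 0, -1], [0, 0, 0, 0, -1]]]'

```text
clock: 12.2
tcp_pos: [0.6091, 0.0038, 0.0695]
orientation: [0.001, 0.042, 0.999, 0.001]
force: [-8.3, 1.9, 26.2]
width: 0.0003
gripper_force: 13.6
```

Firm stop at z ≈ 0.0695, about 10 mm down, so it is home. Now I'll move clear: straight up, then away.

>>> play_rows --moves '[[[0, 0, -0.01, 0, -1], [0, 0, -0.02, 0, -1], [0, 0, -0.05, 0, -1], [0, 0, -0.08, 0, -1], [0, 0, -0.1, 0, -1], [0, 0, -0.1, 0, -1], [0, 0.0, 0, 0, -1], [0, -0.1, 0, 0, -1], [0, -0.1, 0, 0, -1], [0, -0.1, 0, 0, -1], [0, -0.1, 0, 0, -1], [0, -0.1, 0, 0, -1], [0, -0.1, 0, 0, -1], [0, 0, 0, 0, -1], [0, 0, 0, 0, -1]]]'

```text
clock: 13.7
tcp_pos: [0.5866, -0.2379, 0.2078]
orientation: [-0.001, 0.044, 0.999, 0.0]
force: [-0.2, 1.0, -0.2]
width: -0.0002
gripper_force: 0.0
```

Run:
```python
from h import *
state()
c=read_camera("top");s=read_camera("side")
a=cv2.resize(c["image"][145:247,150:315],None,fx=3,fy=3,interpolation=cv2.INTER_CUBIC)
b=cv2.resize(s["image"][160:255,200:295],None,fx=3,fy=3,interpolation=cv2.INTER_CUBIC)
b=cv2.copyMakeBorder(b,0,a.shape[0]-b.shape[0],0,0,0)
cv2.imwrite("pics/7.png",np.hstack([a,b]))
```

```text
t 13.7 tcp [ 0.5866 -0.2379  0.2078] yaw 174.9 F [-0.2  1.  -0.2] w -0.0 q [ 0.34  0.42 -0.02  1.66  0.01  1.06  1.79]
```

View pics/7.png

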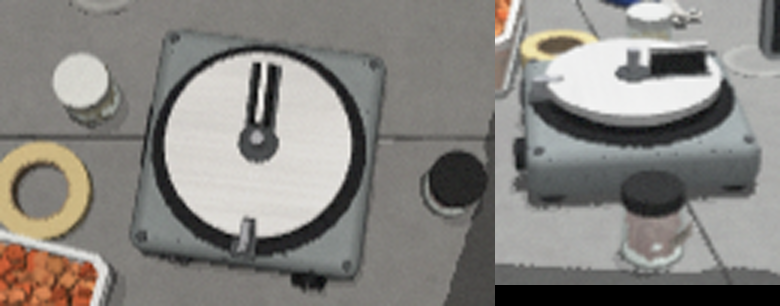

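```bash
python3 -c "
from plant import finish_job
print(finish_job())"
```

```text
the job is handed in; nothing more can be done
None
```

I turned the disc until its notch met the drive pin and pressed it down to a firm stop about 10 mm lower. The arm is clear, the jars and tape roll look undisturbed in the last picture, and the job is handed in; it returned no verdict.

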